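Pin the stirrer hub in its stand

ROBOT

A 7-joint arm with a two-finger parallel gripper is mounted at the origin on the work surface. World frame = base frame: x ahead of the robot, y to its left, z up, the work surface at z = 0. Lengths are in mm, angles in degrees, forces in N, time in s.
With the tool pointing down it reaches from about 425 to 1025 mm from the base axis. Payload 9.4 kg.
Tool frame: the origin (TCP) lies on the centre line of the jaws, within the pads' length; the fingertips stand 17 mm ahead of it and the grasp point (between the pads) lies 2 mm behind it; z points along the fingers, x is the direction in which the jaws open and shut, and the axes are right-handed (so a half turn about z gives the same grasp; the last joint's range is limited). The gripper opens to 93 mm and grips with 3 to 60 N. Pads are 15 mm wide; open, the fingers measure 128 mm over their backs; the gripper's body (75 mm by 188 mm) begins 65 mm behind the grasp point.
Start: joints at [60.235, 34.337, -0.143, 91.639, 0.103, 54.024, -4.572], TCP at [310.633, -655.081, 235.618] pointing down, gripper open.
Joint ranges: [-147.43, 147.43], [-19.82, 112.94], [-74.19, 73.91], [6.32, 146.72], [-59.91, 239.91], [6.04, 106.73], [-150.56, 150.56]. Speed limits (degrees/s): [127.2, 127.2, 172.46, 172.46, 180, 180, 180].

INTERFACE

Orientations are given as a 3x3 rotation matrix whose columns are the frame's x, y, z axes.
In Python, from station import read_state, snapshot, calibration, close_job gives the robot as it stands.
- The arm moves only by the tool jog_arm, never from a script. Its argument "increments" is a list of rows, each an object of numbers: "x", "y", "z": the shift along the tool's x, y, z in mm; "rx", "ry", "rz": the turn, a rotation vector about the tool's x, y, z in rad; "fingers": the finger opening in mm, from 0 to 93. In form: [{"x": .., "y": .., "z": .., "rx": .., "ry": .., "rz": .., "fingers": ..}, ...]. A call has 1 to 20 rows; each row shifts and turns the commanded pose from where the row before left it, along the tool's axes as they then stand; what a row does not reach is not made up. A row lasts 1/10 s, in which the tool goes at most 50 mm and 8.59 degrees, less where a joint would pass 70% of its speed; a pose out of reach is approached as far as the arm can. A call is refused whole if a number of a shift passes 50 or a number of a turn 0.15, either way. A call with a gripper value outside its range is refused whole. The fingers move at their own pace and stop on an object; "force" is the grip in N (left out, the last holds). Time passes only in rows, so rows that do not move let the fingers close. It gives the time, the measured TCP pose, the force and the opening at its end, in the units of the state.
- read_state(): the state, without advancing time (a new reading comes with each control period).
- snapshot(name): name is "scene" or "top" or "wrist"; returns the picture (420x560x3 uint8, red, green, blue); there is no depth.
- calibration(name): a dict with "fx", "fy", "cx", "cy" (pixels), "eye" and "attitude" of the camera in the world. Camera axes: x right, y down, z forward; pixel columns grow to the right and rows downward; lengths in mm; the calibration is good to about 2 mm. A picture is of the moment at which its call begins: read the wrist's pose just before it. calibration takes no time and is no camera call; for the wrist camera it gives the pose at the moment of the call.
- close_job(): hands the job in, once; it reports no verdict.
The state is a dict: "time": time; "q": joint angles; "joint_velocities": joint speeds; "joint_torque": joint torques, N m; "tcp_pos": TCP position; "orientation": TCP orientation; "contact_force": force on the tool from outside, world axes, zero at the start; "wrist_torque": the same for the moment, N m; "opening": finger opening in mm.
Only numpy, scipy, OpenCV 4.12 (cv2) and the standard library are available. Lean on these libraries where they do the work, as an engineer would, in place of code of your own. Each camera call takes 0.05 s, during which the arm holds its last target. There are 200 camera calls.

TASK

Swing the stirrer hub round by its knobbed bar until the bar stands upright and the hub's cross-hole lines up with the socket below. Then take the long cross pin from the rack and pass it down through the hub into the socket until its shoulder is fully home on the hub. Leave the two other pins, the pot, the brush, the spatula and the sponge where they are.

Things in the scene. Friction and masses are not known exactly. Their poses are not given: they have to be found in the camera images.
- stand: Fixed bench stand, base plate 130 x 120 x 12 mm; origin: centre of its underside on the table, x roughly away from the robot, z up. Two grey cheeks (12 mm thick at y = -37 and 37 mm, 56 mm wide, tops 103 mm high) carry a steel hub, 44 mm round, axis along y, 75 mm up. Under the hub a block 44 x 48 mm, top 50 mm high, has a vertical 13 mm hole, 38 mm deep, at x = y = 0: the socket.
- hub (a joint): Turn of the hub about the stand's y axis, rad. 0: bar upright, cross-hole vertical over the socket. Positive: bar leans to the stand's -x side (to the robot), as it does at the start. No stop at 0; light friction (about 1 N at the knob) holds it where it is left. Push the knob along its arc (a level push can bind while it leans). The pin's conical tip pulls the last few degrees straight.
- hub_knob (a point): Centre of the black ball knob (22 mm) on the end of the hub's radial bar (10 mm round, parallel to the cross-hole), at y = -67 mm in the stand's frame, outside the cheeks. It is 70 mm from the hub's axis, so 145 mm above the table when upright. At the hub's other end is a four-bladed stirring paddle, y = 71 to 112 mm, reaching 39 mm from the axis.
- hub_hole (a point): Centre of the mouth of the hub's cross-hole (13 mm wide, straight through the hub), in a flat 30 mm square boss on the hub at the stand's y = 0, 24 mm from the hub's axis: 99 mm above the table at joint 0. Its z axis points out along the hole.
- socket (a point): Point on the socket's axis, 20 mm above the table, where the cross pin's tip is when the pin is fully home.
- rack: Fixed plywood pin rack, 60 x 180 mm, 96 mm high, open under its 12 mm top plate; three 13 mm holes at y = -60, 0 and 60 mm, each with a steel pin hanging in it by its shoulder. Which pin hangs where varies. Origin: centre of its underside, z up.
- pin_grip (a point): The long cross pin, steel, about 110 g, upright, with a tall round head. Shank 10 mm round, 79 mm long, conical over the last 7 mm; shoulder disc 22 mm round, 5 mm thick; above it the head, 16 mm round, its top 45 mm above the shoulder's underside. This point: on the axis in the head, 30 mm above the shoulder's underside (126 mm above the table in the rack, 129 mm when home), to grip.
- pin_tip (a point): The lower end of the cross pin, on its axis, 79 mm below the shoulder's underside, 109 mm below the grip point.
- short_pin_head (a point): Another pin with a low wide round head (30 mm across, 12 mm high, 45 mm shank): centre of its head. To be left in the rack.
- square_pin_head (a point): Another pin with a square head (16 mm, 22 mm high, 60 mm shank): centre of its head. To be left in the rack.
- pot: Small clear paint pot with a black lid, 75 mm across, 75 mm high, standing loose near the front of the table between the rack and the stand. Origin: centre of its underside. To be left alone.
- brush: Paint brush with a wooden handle, about 190 mm long, lying loose to the front right of the rack. To be left alone.
- spatula: Spatula with a wooden handle, 200 mm long, lying loose to the front left of the stand. To be left alone.
- sponge: Yellow sponge block, 90 x 55 x 30 mm, lying beyond the rack. Origin: centre of its underside. To be left alone.
There are look-alikes about, which are no part of the job. What is shaped like the part that bears pin_grip but green is not meant.

How it is judged:
By the outcome, as a careful person would: the job done as asked, in the order asked, and still so for the second after the job is handed in, with the robot touching nothing.
It also fails if it takes over 59 s, if anything falls off the work surface, if the arm or the gripper's body presses on something with over 40 N, if the wrist force passes 120 N, or if a joint passes its speed limit or range.

## Working session

There is one attempt and no reset: what is moved stays moved. The work goes in short steps, Python scripts to look and compute and a tool call to move; the robot and the scene stay as the last step left them, time stands still between calls to the robot, and variables do not carry over. Pictures are saved under pics/ and viewed, about 8 in all and at most 12, crops included, and the job is handed in when it is done.

Besides the shell and the picture viewer there is one more tool, called after "Call:" as a command line: name --argument value ..., lists and objects as JSON in quotes. jog_arm: Moves the arm, as the interface text tells. Its arguments: {"type":"object","properties":{"increments":{"type":"array","items":{"type":"object","properties":{"x":{"type":"number"},"y":{"type":"number"},"z":{"type":"number"},"rx":{"type":"number"},"ry":{"type":"number"},"rz":{"type":"number"},"fingers":{"type":"number"}}}},"force":{"type":"number"}},"required":["increments"]}

```bash
mkdir -p pics; ls; cat > h.py <<'E'
import numpy as np, cv2
from station import read_state, snapshot, calibration, close_job
def snap(n,f):
    c=calibration(n); im=snapshot(n); cv2.imwrite('pics/'+f,im[:,:,::-1]); np.save('pics/'+f+'.npy',c,allow_pickle=True); return im,c
def ray(c,u,v):
    d=np.array(c['attitude'])@np.array([(u-c['cx'])/c['fx'],(v-c['cy'])/c['fy'],1.]); return np.array(c['eye']),d
def onz(c,u,v,z):
    e,d=ray(c,u,v); return e+d*(z-e[2])/d[2]
def proj(c,p):
    q=np.array(c['attitude']).T@(np.array(p)-np.array(c['eye'])); return np.array([c['fx']*q[0]/q[2]+c['cx'],c['fy']*q[1]/q[2]+c['cy']])
def load(f): return np.load('pics/'+f+'.npy',allow_pickle=True).item()
def tri(c1,p1,c2,p2):
    e1,d1=ray(c1,*p1);e2,d2=ray(c2,*p2)
    t=np.linalg.lstsq(np.c_[d1,-d2],e2-e1,rcond=None)[0]
    a=e1+d1*t[0];b=e2+d2*t[1]; return (a+b)/2,np.linalg.norm(a-b)
E
python3 - <<'E'
from h import *
s=read_state();print(s['time'],s['tcp_pos'],np.round(s['orientation'],3),s['opening'])
for n in('scene','top'):
    im,c=snap(n,n+'0.png');print(n,np.round(c['eye']),np.round(c['attitude'],2).tolist(),c['fx'])
a=cv2.imread('pics/scene0.png');b=cv2.imread('pics/top0.png')
cv2.imwrite('pics/s0.png',cv2.resize(a,(800,600)));cv2.imwrite('pics/t0.png',cv2.resize(b,(800,600)))
E
```

```text
pics
0.0 [ 310.44392638 -654.6522363   234.75817302] [[ 0.429 -0.904 -0.001]
 [-0.904 -0.429  0.001]
 [-0.002  0.    -1.   ]] 93.07435091554251
scene [ 823. -593. 1063.] [[0.9, 0.36, -0.24], [0.43, -0.76, 0.49], [-0.01, -0.55, -0.84]] 489.3597008438776
top [ 368.  -48. 1190.] [[0.02, -0.99, 0.15], [-1.0, -0.02, -0.0], [0.0, -0.15, -0.99]] 508.3067272762199
```

View pics/s0.png

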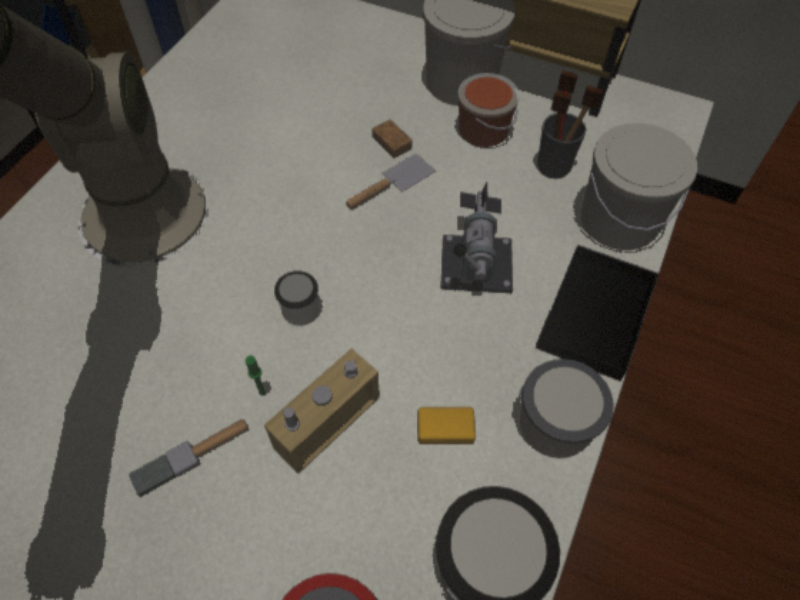

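View pics/t0.png

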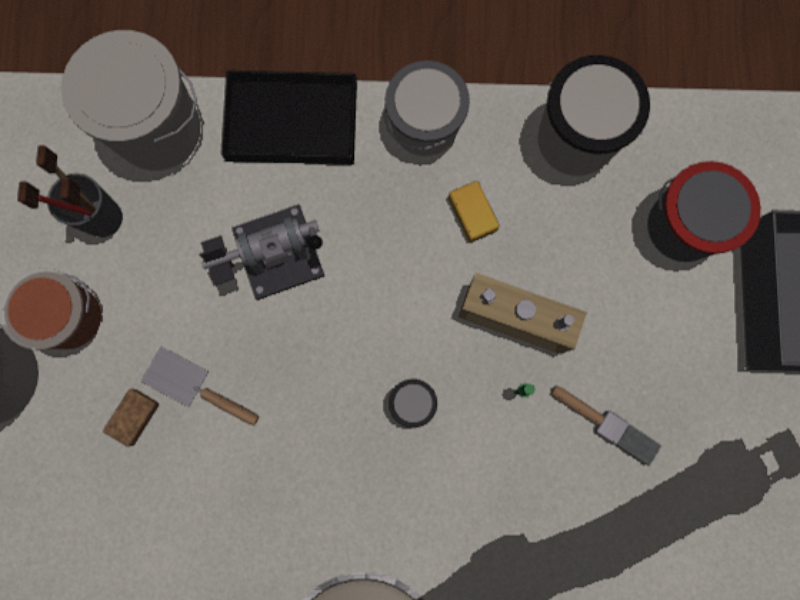

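```bash
python3 - <<'E'
from h import *
a=cv2.imread('pics/scene0.png');b=cv2.imread('pics/top0.png')
def cr(i,x,y,w=80,h=60): return cv2.resize(i[y:y+h,x:x+w],(400,300),interpolation=cv2.INTER_CUBIC)
m=np.vstack([np.hstack([cr(b,140,140,100,75),cr(b,315,180,100,75)]),np.hstack([cr(a,290,125,100,75),cr(a,180,240,100,75)])])
cv2.imwrite('pics/m1.png',m)
E
```

```text
(no output)
```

View pics/m1.png

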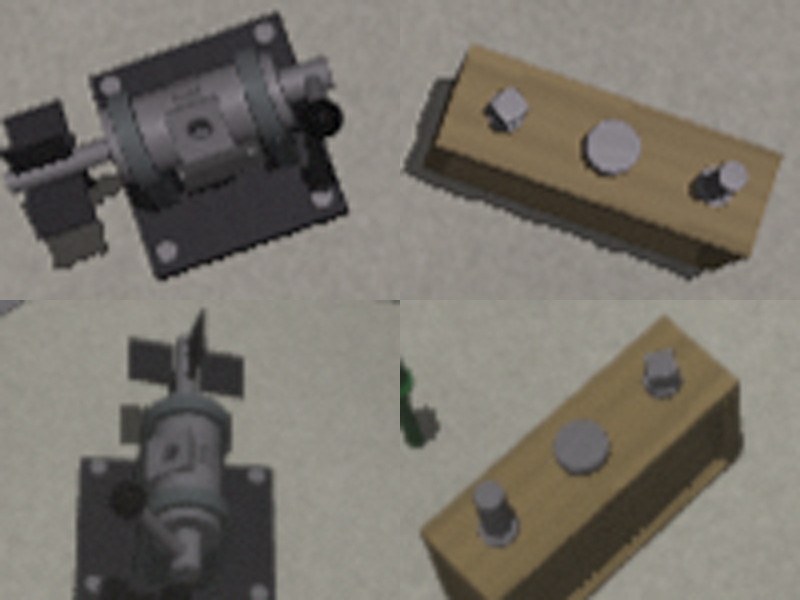

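```bash
python3 - <<'E'
from h import *
t=load('top0.png');s=load('scene0.png')
T=lambda x,y:(140+x/4,140+y/4);R=lambda x,y:(315+(x-400)/4,180+y/4)
S=lambda x,y:(290+x/4,125+(y-300)/4);Q=lambda x,y:(180+(x-400)/4,240+(y-300)/4)
b=np.array([onz(t,*T(*p),12) for p in[(92,75),(278,12),(348,212),(158,278)]]);print('base',b.round(1)[:,:2].tolist(),b.mean(0).round(1))
bb=np.array([onz(t,*T(*p),14) for p in[(110,85),(265,33),(323,198),(166,250)]]);print('bolts',bb.round(1)[:,:2].tolist(),bb.mean(0))
o=bb.mean(0)
x=(bb[0]+bb[1]-bb[2]-bb[3])[:2];y=(bb[0]+bb[3]-bb[1]-bb[2])[:2]
print('yaw',np.degrees(np.arctan2(x[1],x[0])),np.degrees(np.arctan2(-y[0],y[1])))
x=(b[0]+b[1]-b[2]-b[3])[:2];y=(b[0]+b[3]-b[1]-b[2])[:2]
print('yaw',np.degrees(np.arctan2(x[1],x[0])),np.degrees(np.arctan2(-y[0],y[1])))
k,e=tri(t,T(322,118),s,S(127,498));print('knob',k,e)
r=np.array([onz(t,*R(*p),96) for p in[(472,47),(782,155),(745,258),(432,150)]]);print('rack',r.round(1)[:,:2].tolist(),r.mean(0))
p,e=tri(t,R(733,176),s,Q(488,490));print('pin top',p,e, onz(t,*R(733,176),141),onz(s,*Q(488,490),141))
# green pin, sq, short
print('short',onz(t,*R(612,146),108),'sq',onz(t,*R(513,103),118))
E
```

```text
base [[676.3, 237.3], [717.8, 128.3], [596.8, 81.6], [554.8, 191.4]] [636.5 159.7  12. ]
bolts [[670.0, 225.8], [704.1, 135.2], [604.5, 96.4], [571.2, 187.2]] [637.44279231 161.16063627  14.        ]
yaw 21.296409949205866 20.371840340092604
yaw 20.896315257788643 20.88010872656895
knob [624.62162849  84.63073301 132.92249492] 1.5090223947481596
rack [[588.7, -159.9], [532.8, -329.1], [476.1, -308.2], [531.1, -138.6]] [ 532.19631476 -233.94524941   96.        ]
pin top [ 515.21043626 -290.89713036  141.49714079] 2.439382292746983 [ 514.35564258 -291.8102807   141.        ] [ 515.99376523 -289.96532047  141.        ]
short [ 533.76396203 -234.48651734  108.        ] sq [ 554.27020561 -179.83851316  118.        ]
```

```bash
cat >> h.py <<'E'
def delta(p,yaw=None):
    s=read_state();R=np.array(s['orientation']);d=R.T@(np.array(p)-s['tcp_pos'])
    y=np.degrees(np.arctan2(R[1,0],R[0,0]));n=np.abs(d).max()/48
    print('t',round(s['time'],2),'tcp',np.round(s['tcp_pos'],1),'yaw',round(y,2),'tilt z',np.round(R[:,2],3),'open',round(s['opening'],1),'F',np.round(s['contact_force'],1))
    print('d tool',np.round(d,1),'rows>=',n, 'rz', None if yaw is None else round(-np.radians(yaw-y),3))
E
python3 - <<'E'
from h import *
delta((625,85,235),20.9);c=calibration('wrist');print(c['eye'],np.round(c['attitude'],2))
E
```

```text
t 0.1 tcp [ 310.5 -654.7  234.8] yaw -64.63 tilt z [-0.001  0.001 -1.   ] open 92.9 F [-0.4  1.  -0.4]
d tool [-5.336e+02 -6.012e+02  5.000e-01] rows>= 12.524451454238124 rz -1.493
[ 383.87940675 -620.9224218   384.47998996] [[ 0.43 -0.86 -0.26]
 [-0.9  -0.41 -0.12]
 [-0.    0.29 -0.96]]
```

Call:
jog_arm --increments '[{"x": -29.6,"y": -33.4},{"x": -29.6,"y": -33.4},{"x": -29.6,"y": -33.4},{"x": -29.6,"y": -33.4},{"x": -29.6,"y": -33.4},{"x": -29.6,"y": -33.4},{"x": -29.6,"y": -33.4},{"x": -29.6,"y": -33.4},{"x": -29.6,"y": -33.4},{"x": -29.6,"y": -33.4},{"x": -29.6,"y": -33.4},{"x": -29.6,"y": -33.4},{"x": -29.6,"y": -33.4},{"x": -29.6,"y": -33.4},{"x": -29.6,"y": -33.4},{"x": -29.6,"y": -33.4},{"x": -29.6,"y": -33.4},{"x": -29.6,"y": -33.4}]'

```text
invalid input
```

Call:
jog_arm --increments '[{"rz": -0.149},{"rz": -0.149},{"rz": -0.149},{"rz": -0.149},{"rz": -0.149},{"rz": -0.149},{"rz": -0.149},{"rz": -0.149},{"rz": -0.149},{"rz": -0.149,"fingers": 44},{"fingers": 44},{"fingers": 44},{"fingers": 44},{"fingers": 44}]'

```text
invalid input
```

```bash
python3 - <<'E'
from h import *
im,c=snap('wrist','w1.png');delta((625,85,145),20.9)
print(c['eye'],proj(c,(625,85,133)),proj(c,(637,160.5,99)))
cv2.imwrite('pics/w1b.png',cv2.resize(im[:,:,::-1],(800,600)))
E
```

```text
t 0.15 tcp [ 310.5 -654.8  235. ] yaw -64.62 tilt z [-0.001  0.001 -1.   ] open 93.2 F [ 0.2 -0.   0.3]
d tool [-533.5 -601.2   90.5] rows>= 12.525065808474174 rz -1.493
[ 383.87940675 -620.9224218   384.47998996] [-1667.67249181 -1876.66696605] [-1500.24194701 -1649.30503356]
```

View pics/w1b.png

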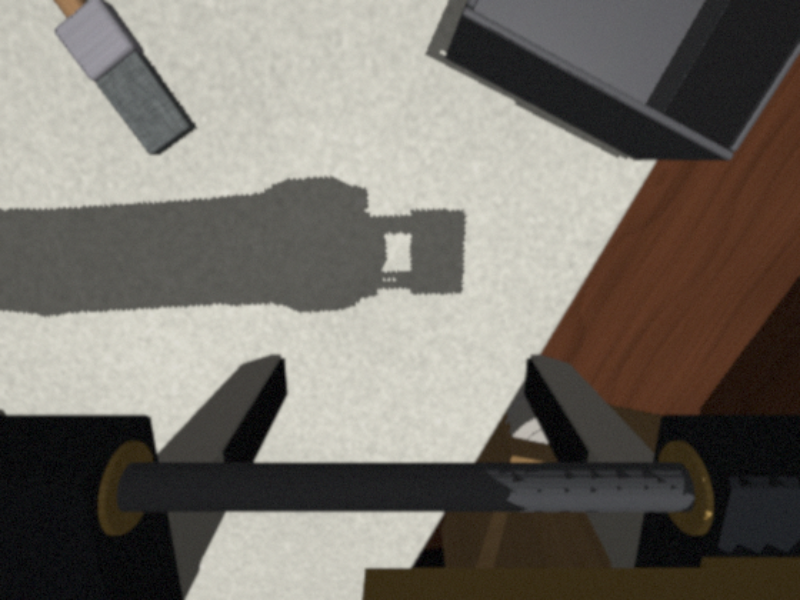

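The moves were refused, so this picture (number 4) shows only the start pose: the brush, the tool's shadow and the jaw tips at (280,360) and (530,360). I'll try a row with every field filled in.

Call:
jog_arm --increments '[{"x": -29.6,"y": -33.4,"z": 0,"rx": 0,"ry": 0,"rz": 0,"fingers": 93}]' --force 20

```text
time: 0.25
tcp_pos: [324.1, -618.2, 234.7]
orientation: [[0.422, -0.907, -0.002], [-0.907, -0.422, -0.003], [0.001, 0.003, -1.0]]
contact_force: [0.9, -0.4, 0.2]
opening: 93.3
```

Call:
jog_arm --increments '[{"x": -29.6,"y": -33.4,"z": 0,"rx": 0,"ry": 0,"rz": 0,"fingers": 93},{"x": -29.6,"y": -33.4,"z": 0,"rx": 0,"ry": 0,"rz": 0,"fingers": 93},{"x": -29.6,"y": -33.4,"z": 0,"rx": 0,"ry": 0,"rz": 0,"fingers": 93},{"x": -29.6,"y": -33.4,"z": 0,"rx": 0,"ry": 0,"rz": 0,"fingers": 93},{"x": -29.6,"y": -33.4,"z": 0,"rx": 0,"ry": 0,"rz": 0,"fingers": 93},{"x": -29.6,"y": -33.4,"z": 0,"rx": 0,"ry": 0,"rz": 0,"fingers": 93},{"x": -29.6,"y": -33.4,"z": 0,"rx": 0,"ry": 0,"rz": 0,"fingers": 93},{"x": -29.6,"y": -33.4,"z": 0,"rx": 0,"ry": 0,"rz": 0,"fingers": 93},{"x": -29.6,"y": -33.4,"z": 0,"rx": 0,"ry": 0,"rz": 0,"fingers": 93},{"x": -29.6,"y": -33.4,"z": 0,"rx": 0,"ry": 0,"rz": 0,"fingers": 93},{"x": -29.6,"y": -33.4,"z": 0,"rx": 0,"ry": 0,"rz": 0,"fingers": 93},{"x": -29.6,"y": -33.4,"z": 0,"rx": 0,"ry": 0,"rz": 0,"fingers": 93},{"x": -29.6,"y": -33.4,"z": 0,"rx": 0,"ry": 0,"rz": 0,"fingers": 93},{"x": -29.6,"y": -33.4,"z": 0,"rx": 0,"ry": 0,"rz": 0,"fingers": 93},{"x": -29.6,"y": -33.4,"z": 0,"rx": 0,"ry": 0,"rz": 0,"fingers": 93},{"x": -29.6,"y": -33.4,"z": 0,"rx": 0,"ry": 0,"rz": 0,"fingers": 93},{"x": -29.6,"y": -33.4,"z": 0,"rx": 0,"ry": 0,"rz": 0,"fingers": 93}]' --force 20

```text
time: 1.95
tcp_pos: [625.9, 85.7, 235.5]
orientation: [[0.429, -0.904, -0.0], [-0.904, -0.429, -0.0], [0.0, 0.0, -1.0]]
contact_force: [0.5, -0.7, 0.0]
opening: 92.5
```

Call:
jog_arm --increments '[{"x": 0,"y": 0,"z": 0,"rx": 0,"ry": 0,"rz": -0.149,"fingers": 93},{"x": 0,"y": 0,"z": 0,"rx": 0,"ry": 0,"rz": -0.149,"fingers": 93},{"x": 0,"y": 0,"z": 0,"rx": 0,"ry": 0,"rz": -0.149,"fingers": 93},{"x": 0,"y": 0,"z": 0,"rx": 0,"ry": 0,"rz": -0.149,"fingers": 93},{"x": 0,"y": 0,"z": 0,"rx": 0,"ry": 0,"rz": -0.149,"fingers": 44},{"x": 0,"y": 0,"z": 0,"rx": 0,"ry": 0,"rz": -0.149,"fingers": 44},{"x": 0,"y": 0,"z": 0,"rx": 0,"ry": 0,"rz": -0.149,"fingers": 44},{"x": 0,"y": 0,"z": 0,"rx": 0,"ry": 0,"rz": -0.149,"fingers": 44},{"x": 0,"y": 0,"z": 0,"rx": 0,"ry": 0,"rz": -0.149,"fingers": 44},{"x": 0,"y": 0,"z": 0,"rx": 0,"ry": 0,"rz": -0.149,"fingers": 44},{"x": 0,"y": 0,"z": 0,"rx": 0,"ry": 0,"rz": 0,"fingers": 44},{"x": 0,"y": 0,"z": 0,"rx": 0,"ry": 0,"rz": 0,"fingers": 44}]' --force 20

```text
time: 3.15
tcp_pos: [625.5, 83.7, 235.4]
orientation: [[0.937, 0.35, -0.001], [0.35, -0.937, 0.0], [-0.0, -0.0, -1.0]]
contact_force: [0.2, -0.3, 0.4]
opening: 44.5
```

```bash
python3 - <<'E'
from h import *
im,c=snap('wrist','w2.png');delta((625,85,145),20.9)
print(c['eye'],proj(c,(625,85,133)),proj(c,(637,160.5,99)))
cv2.imwrite('pics/w2b.png',cv2.resize(im[:,:,::-1],(800,600)))
E
```

```text
t 3.2 tcp [625.5  83.8 235.4] yaw 20.5 tilt z [-0. -0. -1.] open 44.3 F [-0.4 -0.6 -0.4]
d tool [ 0.  -1.3 90.4] rows>= 1.884276418831778 rz -0.007
[597.237624   158.83996849 385.02670768] [283.90803849 212.8139919 ] [328.48678174 125.66393612]
```

View pics/w2b.png

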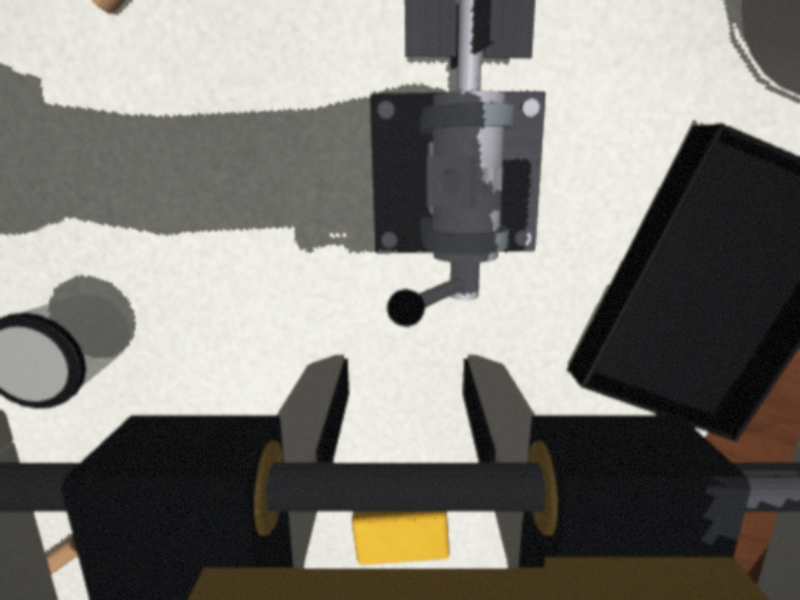

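Picture 5 shows the knob at (406,307) of 800x600, which agrees with my estimate. It also shows the plate bolts at (386,110), (531,107), (525,240) and (390,240).

```bash
python3 - <<'E'
from h import *
c=load('w2.png')
b=np.array([onz(c,u*.7,v*.7,14) for u,v in[(386,110),(531,107),(525,240),(390,240)]]);print(b.round(1).tolist(),b.mean(0))
# order: left-top(-x,+y), right-top(+x,+y), right-bot, left-bot
x=(b[1]+b[2]-b[0]-b[3]);y=(b[0]+b[1]-b[2]-b[3])
print(np.degrees(np.arctan2(x[1],x[0])),np.degrees(np.arctan2(-y[0],y[1])))
k=tri(c,(284.2,214.9),load('top0.png'),(220.5,169.5));print(k, onz(c,284.2,214.9,133))
E
```

```text
[[572.1, 185.3, 14.0], [671.3, 224.6, 14.0], [708.5, 133.5, 14.0], [607.8, 95.8, 14.0]] [639.92407672 159.79326837  14.        ]
21.04112338381395 21.94403999791558
(array([624.86147438,  83.86225718, 133.3164655 ]), np.float64(1.958094388916501)) [625.83792935  83.43159079 133.        ]
```

Call:
jog_arm --increments '[{"x": 0,"y": -1,"z": 30,"rx": 0,"ry": 0,"rz": -0.007,"fingers": 44},{"x": 0,"y": 0,"z": 30,"rx": 0,"ry": 0,"rz": 0,"fingers": 44},{"x": 0,"y": 0,"z": 20,"rx": 0,"ry": 0,"rz": 0,"fingers": 44},{"x": 0,"y": 0,"z": 11,"rx": 0,"ry": 0,"rz": 0,"fingers": 44},{"x": 0,"y": 0,"z": 0,"rx": 0,"ry": 0,"rz": 0,"fingers": 28},{"x": 0,"y": 0,"z": 0,"rx": 0,"ry": 0,"rz": 0,"fingers": 28},{"x": 0,"y": 0,"z": 0,"rx": 0,"ry": 0,"rz": 0,"fingers": 28}]' --force 10

```text
time: 3.9
tcp_pos: [625.9, 85.1, 145.8]
orientation: [[0.933, 0.36, 0.002], [0.36, -0.933, 0.0], [0.002, 0.0, -1.0]]
contact_force: [0.2, 0.2, -0.2]
opening: 28.6
```

Call:
jog_arm --increments '[{"x": 3.5,"y": 0,"z": -2.3,"rx": 0,"ry": 0,"rz": 0,"fingers": 28},{"x": 3.6,"y": 0,"z": -2,"rx": 0,"ry": 0,"rz": 0,"fingers": 28},{"x": 3.9,"y": 0,"z": -1.8,"rx": 0,"ry": 0,"rz": 0,"fingers": 28},{"x": 4,"y": 0,"z": -1.5,"rx": 0,"ry": 0,"rz": 0,"fingers": 28},{"x": 3.8,"y": 0,"z": -1.3,"rx": 0,"ry": 0,"rz": 0,"fingers": 28},{"x": 3.8,"y": 0,"z": -1,"rx": 0,"ry": 0,"rz": 0,"fingers": 28},{"x": 4.1,"y": 0,"z": -0.8,"rx": 0,"ry": 0,"rz": 0,"fingers": 28},{"x": 4.2,"y": 0,"z": -0.6,"rx": 0,"ry": 0,"rz": 0,"fingers": 28},{"x": 4,"y": 0,"z": -0.4,"rx": 0,"ry": 0,"rz": 0,"fingers": 28},{"x": 3.8,"y": 1,"z": 0,"rx": 0,"ry": 0,"rz": 0,"fingers": 28},{"x": 0,"y": 0,"z": 0,"rx": 0,"ry": 0,"rz": 0,"fingers": 18},{"x": 0,"y": 0,"z": 0,"rx": 0,"ry": 0,"rz": 0,"fingers": 18},{"x": 0,"y": 0,"z": 0,"rx": 0,"ry": 0,"rz": 0,"fingers": 18},{"x": 0,"y": 0,"z": 0,"rx": 0,"ry": 0,"rz": 0,"fingers": 18}]' --force 10

```text
time: 5.3
tcp_pos: [661.7, 97.9, 156.2]
orientation: [[0.933, 0.361, 0.0], [0.361, -0.933, 0.0], [0.0, -0.0, -1.0]]
contact_force: [2.0, 0.8, -2.0]
opening: 21.3
```

```bash
python3 - <<'E'
from h import *
delta((662.5,97.7,156),21.)
E
```

```text
t 5.3 tcp [661.7  97.9 156.2] yaw 21.14 tilt z [ 0.  0. -1.] open 21.3 F [ 2.   0.8 -2. ]
d tool [0.7 0.4 0.2] rows>= 0.013743079765471894 rz 0.002
```

Call:
jog_arm --increments '[{"x": 0,"y": 0,"z": 0,"rx": 0,"ry": 0,"rz": 0,"fingers": 40},{"x": 0,"y": 0,"z": 0,"rx": 0,"ry": 0,"rz": 0,"fingers": 40},{"x": 0,"y": 0,"z": 0,"rx": 0,"ry": 0,"rz": 0,"fingers": 40},{"x": 0,"y": 0,"z": -30,"rx": 0,"ry": 0,"rz": 0,"fingers": 40},{"x": 0,"y": 0,"z": -30,"rx": 0,"ry": 0,"rz": 0,"fingers": 40},{"x": 0,"y": 0,"z": -30,"rx": 0,"ry": 0,"rz": 0,"fingers": 40},{"x": 0,"y": 0,"z": 0,"rx": 0,"ry": 0,"rz": 0,"fingers": 40},{"x": 0,"y": 0,"z": 0,"rx": 0,"ry": 0,"rz": 0,"fingers": 40}]' --force 10

```text
time: 6.1
tcp_pos: [661.7, 97.8, 246.8]
orientation: [[0.933, 0.361, 0.001], [0.361, -0.933, -0.0], [0.001, 0.0, -1.0]]
contact_force: [-0.2, 0.0, -1.3]
opening: 40.1
```

```bash
python3 - <<'E'
from h import *
im,c=snap('wrist','w3.png');delta((662,98,246))
print(proj(c,(662.5,97.7,145)),proj(c,(638.5,160.3,99)))
cv2.imwrite('pics/w3b.png',cv2.resize(im[40:250,150:430,::-1],(800,600),interpolation=cv2.INTER_CUBIC))
E
```

```text
t 6.15 tcp [661.3  97.6 245.8] yaw 21.14 tilt z [-0. -0. -1.] open 40.0 F [ 0.6  0.4 -1.4]
d tool [ 0.8 -0.1 -0.2] rows>= 0.01671318902932428 rz None
[284.54865992 215.03625445] [284.63994551 126.42849202]
```

View pics/w3b.png

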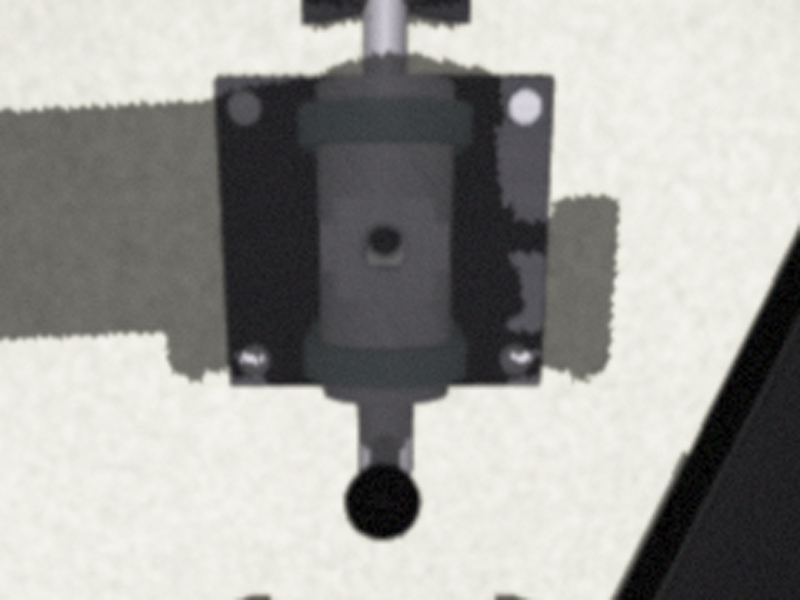

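Picture 6 shows the bar upright, with the knob at (382,500) in the crop, the hole at (384,240), and the bolts at (245,106), (525,106), (518,358) and (253,358).

```bash
python3 - <<'E'
from h import *
c=load('w3.png');P=lambda u,v:(150+u*.35,40+v*.35)
b=np.array([onz(c,*P(u,v),14) for u,v in[(245,106),(525,106),(518,358),(253,358)]]);print(b.mean(0))
x=(b[1]+b[2]-b[0]-b[3]);y=(b[0]+b[1]-b[2]-b[3])
print(np.degrees(np.arctan2(x[1],x[0])),np.degrees(np.arctan2(-y[0],y[1])))
h=onz(c,*P(384,240),99);k=onz(c,*P(382,500),145);print('hole',h,'knob',k)
for a in(21,21.5):
  a=np.radians(a);R=np.array([[np.cos(a),-np.sin(a)],[np.sin(a),np.cos(a)]])
  for o in (b.mean(0),np.array([638.5,160.3])):print(R.T@(h-[*o[:2],0])[:2],R.T@(k-[*o[:2],0])[:2], 'k-h',R.T@(k-h)[:2])
delta((514.8,-291,246),-17.9)
E
```

```text
[639.06465947 160.47719252  14.        ]
21.14906734449648 21.331039781599507
hole [637.55605293 162.15113757  99.        ] knob [661.85190913  97.48239441 145.        ]
[-0.80851728  2.10339857] [ -1.30158638 -66.97693042] k-h [ -0.4930691  -69.08032899]
[-0.21786213  2.06646618] [ -0.71093123 -67.01386281] k-h [ -0.4930691  -69.08032899]
[-0.79013111  2.11037404] [ -1.88601338 -66.9630218 ] k-h [ -1.09588226 -69.07339584]
[-0.19982074  2.06828868] [ -1.29570301 -67.00510716] k-h [ -1.09588226 -69.07339584]
t 6.15 tcp [661.3  97.6 245.8] yaw 21.14 tilt z [-0. -0. -1.] open 40.0 F [ 0.6  0.4 -1.4]
d tool [-276.8  309.7    0. ] rows>= 6.45124930599066 rz 0.681
```

Call:
jog_arm --increments '[{"x": -27.7,"y": 31,"z": 0,"rx": 0,"ry": 0,"rz": 0,"fingers": 40},{"x": -27.7,"y": 31,"z": 0,"rx": 0,"ry": 0,"rz": 0,"fingers": 40},{"x": -27.7,"y": 31,"z": 0,"rx": 0,"ry": 0,"rz": 0,"fingers": 40},{"x": -27.7,"y": 31,"z": 0,"rx": 0,"ry": 0,"rz": 0,"fingers": 40},{"x": -27.7,"y": 31,"z": 0,"rx": 0,"ry": 0,"rz": 0,"fingers": 40},{"x": -27.7,"y": 31,"z": 0,"rx": 0,"ry": 0,"rz": 0,"fingers": 40},{"x": -27.7,"y": 31,"z": 0,"rx": 0,"ry": 0,"rz": 0,"fingers": 40},{"x": -27.7,"y": 31,"z": 0,"rx": 0,"ry": 0,"rz": 0,"fingers": 40},{"x": -27.7,"y": 31,"z": 0,"rx": 0,"ry": 0,"rz": 0,"fingers": 40},{"x": -27.7,"y": 31,"z": 0,"rx": 0,"ry": 0,"rz": 0,"fingers": 40},{"x": 0,"y": 0,"z": 0,"rx": 0,"ry": 0,"rz": 0.136,"fingers": 40},{"x": 0,"y": 0,"z": 0,"rx": 0,"ry": 0,"rz": 0.136,"fingers": 40},{"x": 0,"y": 0,"z": 0,"rx": 0,"ry": 0,"rz": 0.136,"fingers": 40},{"x": 0,"y": 0,"z": 0,"rx": 0,"ry": 0,"rz": 0.136,"fingers": 40},{"x": 0,"y": 0,"z": 0,"rx": 0,"ry": 0,"rz": 0.136,"fingers": 40},{"x": 0,"y": 0,"z": 0,"rx": 0,"ry": 0,"rz": 0,"fingers": 40},{"x": 0,"y": 0,"z": 0,"rx": 0,"ry": 0,"rz": 0,"fingers": 40},{"x": 0,"y": 0,"z": 0,"rx": 0,"ry": 0,"rz": 0,"fingers": 40}]' --force 10

```text
time: 7.95
tcp_pos: [514.9, -291.0, 245.7]
orientation: [[0.953, -0.303, -0.001], [-0.303, -0.953, 0.0], [-0.001, -0.0, -1.0]]
contact_force: [0.5, 0.4, -0.1]
opening: 39.9
```

```bash
python3 - <<'E'
from h import *
im,c=snap('wrist','w4.png');delta((514.8,-291,124),-17.9)
print(proj(c,(514.8,-291,141)))
cv2.imwrite('pics/w4b.png',cv2.resize(im[70:280,150:430,::-1],(800,600),interpolation=cv2.INTER_CUBIC))
E
```

```text
t 8.0 tcp [ 514.9 -291.1  245.9] yaw -17.68 tilt z [-0.001  0.    -1.   ] open 40.0 F [ 0.4 -0.   0. ]
d tool [-1.000e-01 -0.000e+00  1.219e+02] rows>= 2.5397225255813916 rz 0.004
[283.09869281 213.70894359]
```

View pics/w4b.png

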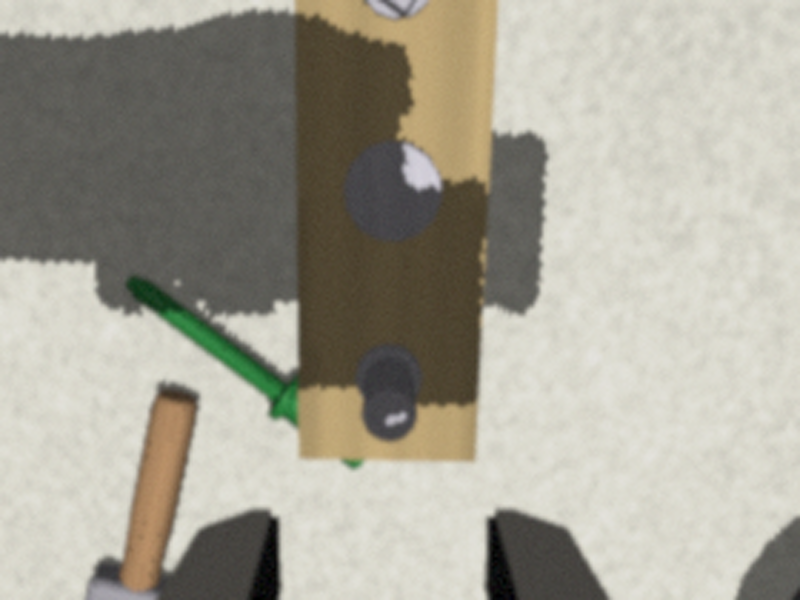

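Picture 7 is the enlarged check. There are three steel candidates in the rack: the tall round head at (389,415), the low wide head at (392,190) and the square head at (395,5). The green look-alike lies on the table left of the rack. The tall round steel head fits the description.

```bash
python3 - <<'E'
from h import *
c=load('w4.png');P=lambda u,v:(150+u*.35,70+v*.35)
print('headtop',onz(c,*P(389,414),141),'shoulder',onz(c,*P(388.5,374),101),'short',onz(c,*P(392,190),108))
im,ct=snap('top','top2.png');im2,_=snap('scene','scene2.png')
g=lambda i:(i[:,:,1].astype(int)-i[:,:,0]>25)&(i[:,:,1].astype(int)-i[:,:,2]>15)
for n in('top0','top2','scene0','scene2'):
    i=cv2.imread(f'pics/{n}.png')[:,:,::-1];y,x=np.where(g(i));print(n,len(x),x.min(),x.max(),y.min(),y.max())
# brush diff
a=cv2.imread('pics/top0.png')[:,:,::-1];b=im
for i in(a,b):
    m=((i[:,:,0].astype(int)-i[:,:,2])>50)[250:340,370:480];y,x=np.where(m);print('brush',len(x),x.mean()+370,y.mean()+250)
E
```

```text
headtop [ 516.85904569 -292.72008419  141.        ] shoulder [ 517.22772853 -291.92579402  101.        ] short [ 535.95895701 -235.85341188  108.        ]
top0 58 363 373 269 277
top2 90 366 395 254 271
scene0 46 172 182 249 264
scene2 186 182 188 284 326
brush 28 406.4642857142857 283.67857142857144
brush 181 404.7182320441989 282.939226519337
```

Call:
jog_arm --increments '[{"x": 1.5,"y": 0.5,"z": 30,"rx": 0,"ry": 0,"rz": 0,"fingers": 40},{"x": 0,"y": 0,"z": 30,"rx": 0,"ry": 0,"rz": 0,"fingers": 40},{"x": 0,"y": 0,"z": 30,"rx": 0,"ry": 0,"rz": 0,"fingers": 40},{"x": 0,"y": 0,"z": 20,"rx": 0,"ry": 0,"rz": 0,"fingers": 40},{"x": 0,"y": 0,"z": 11.9,"rx": 0,"ry": 0,"rz": 0,"fingers": 40},{"x": 0,"y": 0,"z": 0,"rx": 0,"ry": 0,"rz": 0,"fingers": 10},{"x": 0,"y": 0,"z": 0,"rx": 0,"ry": 0,"rz": 0,"fingers": 10},{"x": 0,"y": 0,"z": 0,"rx": 0,"ry": 0,"rz": 0,"fingers": 10},{"x": 0,"y": 0,"z": 0,"rx": 0,"ry": 0,"rz": 0,"fingers": 10},{"x": 0,"y": 0,"z": 0,"rx": 0,"ry": 0,"rz": 0,"fingers": 10},{"x": 0,"y": 0,"z": 0,"rx": 0,"ry": 0,"rz": 0,"fingers": 10}]' --force 40

```text
time: 9.2
tcp_pos: [516.9, -292.4, 125.5]
orientation: [[0.952, -0.306, 0.002], [-0.306, -0.952, -0.001], [0.002, 0.0, -1.0]]
contact_force: [-0.6, 0.4, 7.5]
opening: 15.3
```

Call:
jog_arm --increments '[{"x": 0,"y": 0,"z": -15,"rx": 0,"ry": 0,"rz": 0,"fingers": 10},{"x": 0,"y": 0,"z": -25,"rx": 0,"ry": 0,"rz": 0,"fingers": 10},{"x": 0,"y": 0,"z": -30,"rx": 0,"ry": 0,"rz": 0,"fingers": 10},{"x": 0,"y": 0,"z": -30,"rx": 0,"ry": 0,"rz": 0,"fingers": 10},{"x": 0,"y": 0,"z": -35,"rx": 0,"ry": 0,"rz": 0,"fingers": 10},{"x": 0,"y": 0,"z": -30,"rx": 0,"ry": 0,"rz": 0,"fingers": 10},{"x": 0,"y": 0,"z": 0,"rx": 0,"ry": 0,"rz": 0,"fingers": 10}]' --force 40

```text
time: 9.9
tcp_pos: [518.0, -292.7, 293.8]
orientation: [[0.952, -0.306, 0.006], [-0.306, -0.952, -0.003], [0.007, 0.001, -1.0]]
contact_force: [-0.2, -0.5, -1.6]
opening: 15.1
```

```bash
python3 - <<'E'
from h import *
delta((638.6,160.4,285),21.2)
E
```

```text
t 9.9 tcp [ 518.  -292.7  293.8] yaw -17.83 tilt z [ 0.006 -0.003 -1.   ] open 15.1 F [-0.2 -0.5 -1.6]
d tool [ -24.  -468.3    8. ] rows>= 9.755521759050685 rz -0.681
```

Call:
jog_arm --increments '[{"x": -2,"y": -20,"z": 0,"rx": 0,"ry": 0,"rz": 0,"fingers": 10},{"x": -2,"y": -38,"z": 0,"rx": 0,"ry": 0,"rz": 0,"fingers": 10},{"x": -2,"y": -42,"z": 0,"rx": 0,"ry": 0,"rz": 0,"fingers": 10},{"x": -2,"y": -42,"z": 0,"rx": 0,"ry": 0,"rz": 0,"fingers": 10},{"x": -2,"y": -42,"z": 0,"rx": 0,"ry": 0,"rz": 0,"fingers": 10},{"x": -2,"y": -42,"z": 0,"rx": 0,"ry": 0,"rz": 0,"fingers": 10},{"x": -2,"y": -42,"z": 0,"rx": 0,"ry": 0,"rz": 0,"fingers": 10},{"x": -2,"y": -42,"z": 0,"rx": 0,"ry": 0,"rz": 0,"fingers": 10},{"x": -2,"y": -42,"z": 0,"rx": 0,"ry": 0,"rz": 0,"fingers": 10},{"x": -2,"y": -42,"z": 0,"rx": 0,"ry": 0,"rz": 0,"fingers": 10},{"x": -2,"y": -42,"z": 0,"rx": 0,"ry": 0,"rz": 0,"fingers": 10},{"x": -2,"y": -32,"z": 0,"rx": 0,"ry": 0,"rz": 0,"fingers": 10},{"x": 0,"y": 0,"z": 0,"rx": 0,"ry": 0,"rz": -0.136,"fingers": 10},{"x": 0,"y": 0,"z": 0,"rx": 0,"ry": 0,"rz": -0.136,"fingers": 10},{"x": 0,"y": 0,"z": 0,"rx": 0,"ry": 0,"rz": -0.136,"fingers": 10},{"x": 0,"y": 0,"z": 0,"rx": 0,"ry": 0,"rz": -0.136,"fingers": 10},{"x": 0,"y": 0,"z": 0,"rx": 0,"ry": 0,"rz": -0.136,"fingers": 10},{"x": 0,"y": 0,"z": 0,"rx": 0,"ry": 0,"rz": 0,"fingers": 10},{"x": 0,"y": 0,"z": 0,"rx": 0,"ry": 0,"rz": 0,"fingers": 10},{"x": 0,"y": 0,"z": 0,"rx": 0,"ry": 0,"rz": 0,"fingers": 10}]' --force 40

```text
time: 11.9
tcp_pos: [636.6, 160.7, 289.0]
orientation: [[0.934, 0.358, -0.001], [0.358, -0.934, -0.0], [-0.001, 0.0, -1.0]]
contact_force: [-0.3, -0.0, -1.5]
opening: 15.3
```

```bash
python3 - <<'E'
from h import *
delta((638.6,160.4,220),21.2)
E
```

```text
t 11.9 tcp [636.6 160.7 289. ] yaw 20.97 tilt z [-0.001 -0.    -1.   ] open 15.3 F [-0.3 -0.  -1.5]
d tool [ 1.8  1.  69. ] rows>= 1.4375655745866982 rz -0.004
```

Call:
jog_arm --increments '[{"x": 1.8,"y": 1,"z": 25,"rx": 0,"ry": 0,"rz": -0.004,"fingers": 10},{"x": 0,"y": 0,"z": 25,"rx": 0,"ry": 0,"rz": 0,"fingers": 10},{"x": 0,"y": 0,"z": 17,"rx": 0,"ry": 0,"rz": 0,"fingers": 10},{"x": 0,"y": 0,"z": 0,"rx": 0,"ry": 0,"rz": 0,"fingers": 10},{"x": 0,"y": 0,"z": 0,"rx": 0,"ry": 0,"rz": 0,"fingers": 10},{"x": 0,"y": 0,"z": 0,"rx": 0,"ry": 0,"rz": 0,"fingers": 10}]' --force 40

```text
time: 12.5
tcp_pos: [639.3, 161.0, 223.6]
orientation: [[0.931, 0.364, 0.002], [0.364, -0.931, 0.001], [0.002, 0.0, -1.0]]
contact_force: [-0.3, -0.2, -1.4]
opening: 15.0
```

```bash
python3 - <<'E'
from h import *
im,c=snap('wrist','w5.png');delta((638.6,160.4,220),21.2)
im2,ct=snap('top','top3.png');im3,cs=snap('scene','scene3.png')
p=read_state()['tcp_pos'];tip=np.array(p)+[0,0,-107]
for n,k in(('w',c),('t',ct),('s',cs)):print(n,'tip',proj(k,tip),'mouth',proj(k,(638.6,160.4,99)))
u,v=proj(c,(638.6,160.4,105)).astype(int);a=im[v-52:v+53,u-70:u+70]
u,v=proj(cs,(638.6,160.4,105)).astype(int);b=im3[v-45:v+45,u-60:u+60]
print('s crop',u-60,v-45);u,v=proj(c,(638.6,160.4,105)).astype(int);print('w crop',u-70,v-52)
r=lambda i:cv2.resize(i[:,:,::-1],(400,300),interpolation=cv2.INTER_CUBIC)
m=np.clip(np.hstack([r(a),r(b)]).astype(float)*1.8,0,255);cv2.imwrite('pics/m5.png',m)
E
```

```text
t 12.55 tcp [639.3 160.9 223.7] yaw 21.35 tilt z [ 0.002  0.001 -1.   ] open 15.1 F [ 0.  -0.1 -1.2]
d tool [-0.9  0.2  3.7] rows>= 0.07715247352452526 rz 0.003
w tip [283.38141685 212.89947327] mouth [282.58304337 206.98338083]
t tip [186.38436456 163.6695821 ] mouth [187.94810554 165.92391121]
s tip [338.13845156 158.28978893] mouth [337.11123534 162.6961002 ]
s crop 277 116
w crop 212 156[ WARN:0@3.406] global loadsave.cpp:1063 imwrite_ Unsupported depth image for selected encoder is fallbacked to CV_8U.
```

View pics/m5.png

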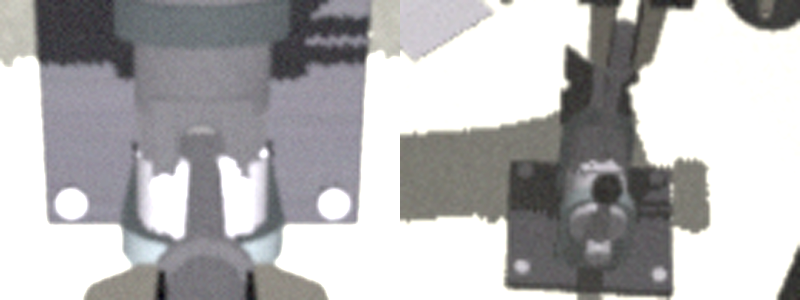

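```bash
python3 - <<'E'
from h import *
i=cv2.imread('pics/w5.png')[175:265,225:345];m=np.clip(i.astype(float)*2.2,0,255).astype(np.uint8)
cv2.imwrite('pics/m6.png',cv2.resize(m,(800,600),interpolation=cv2.INTER_CUBIC))
c=load('w5.png');p=np.array([639.3,160.9,223.7])
for z in(-107,-100,-28,-23,17):print(z,(proj(c,p+[0,0,z])-[225,175])*6.667)
for q in((638.6,160.4),):
  for d in((0,6.5),(0,-6.5),(6.5,0)):print(d,(proj(c,(q[0]+d[0],q[1]+d[1],99))-[225,175])*6.667)
E
```

```text
-107 [390.51327846 252.21650217]
-100 [390.60995912 269.69185038]
-28 [391.99326603 519.72912422]
-23 [392.12687316 543.87905264]
17 [393.50205665 792.44799093]
(0, 6.5) [402.09418187 168.49987535]
(0, -6.5) [365.94049863 257.41958224]
(6.5, 0) [430.13858811 230.55099705]
```

View pics/m6.png

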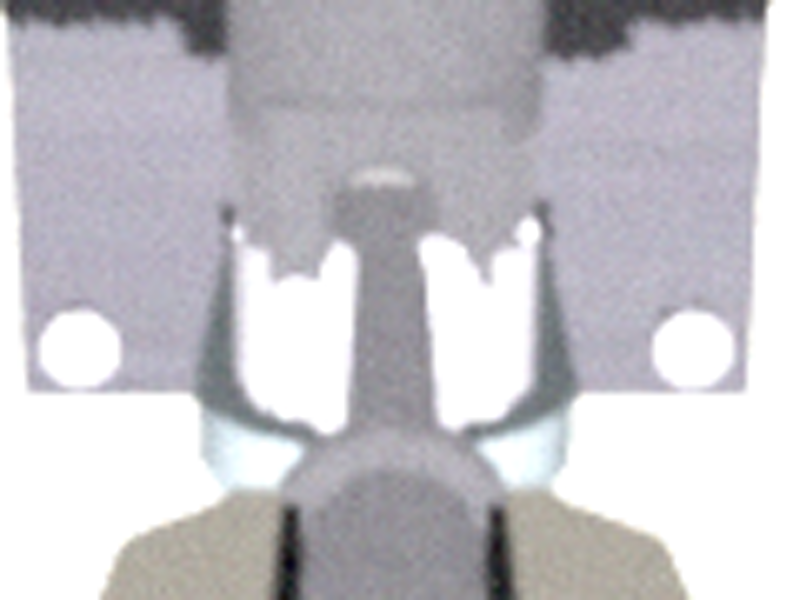

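Picture 9 shows the hole's rim centred at column 384 and the shank at column 391, so the pin is about 0.9 mm too far along tool +x. I'll correct that and descend slowly.

Call:
jog_arm --increments '[{"x": -0.9,"y": 0.1,"z": 5,"rx": 0,"ry": -0.002,"rz": 0,"fingers": 10},{"x": 0,"y": 0,"z": 5,"rx": 0,"ry": 0,"rz": 0,"fingers": 10},{"x": 0,"y": 0,"z": 5,"rx": 0,"ry": 0,"rz": 0,"fingers": 10},{"x": 0,"y": 0,"z": 4,"rx": 0,"ry": 0,"rz": 0,"fingers": 10},{"x": 0,"y": 0,"z": 4,"rx": 0,"ry": 0,"rz": 0,"fingers": 10},{"x": 0,"y": 0,"z": 4,"rx": 0,"ry": 0,"rz": 0,"fingers": 10},{"x": 0,"y": 0,"z": 4,"rx": 0,"ry": 0,"rz": 0,"fingers": 10}]' --force 40

```text
time: 13.35
tcp_pos: [637.9, 160.1, 191.0]
orientation: [[0.931, 0.364, -0.002], [0.364, -0.931, -0.001], [-0.002, -0.0, -1.0]]
contact_force: [-1.0, -0.3, -1.3]
opening: 15.1
```

Call:
jog_arm --increments '[{"x": 0,"y": 0,"z": 5,"rx": 0,"ry": 0,"rz": 0,"fingers": 10},{"x": 0,"y": 0,"z": 5,"rx": 0,"ry": 0,"rz": 0,"fingers": 10},{"x": 0,"y": 0,"z": 5,"rx": 0,"ry": 0,"rz": 0,"fingers": 10},{"x": 0,"y": 0,"z": 5,"rx": 0,"ry": 0,"rz": 0,"fingers": 10},{"x": 0,"y": 0,"z": 4,"rx": 0,"ry": 0,"rz": 0,"fingers": 10},{"x": 0,"y": 0,"z": 3,"rx": 0,"ry": 0,"rz": 0,"fingers": 10},{"x": 0,"y": 0,"z": 3,"rx": 0,"ry": 0,"rz": 0,"fingers": 10},{"x": 0,"y": 0,"z": 3,"rx": 0,"ry": 0,"rz": 0,"fingers": 10},{"x": 0,"y": 0,"z": 3,"rx": 0,"ry": 0,"rz": 0,"fingers": 10}]' --force 40

```text
time: 14.25
tcp_pos: [637.9, 160.1, 155.2]
orientation: [[0.931, 0.364, -0.002], [0.364, -0.931, -0.001], [-0.002, 0.0, -1.0]]
contact_force: [0.1, -0.6, -1.4]
opening: 15.2
```

Call:
jog_arm --increments '[{"x": 0,"y": 0,"z": 4,"rx": 0,"ry": 0,"rz": 0,"fingers": 10},{"x": 0,"y": 0,"z": 4,"rx": 0,"ry": 0,"rz": 0,"fingers": 10},{"x": 0,"y": 0,"z": 4,"rx": 0,"ry": 0,"rz": 0,"fingers": 10},{"x": 0,"y": 0,"z": 4,"rx": 0,"ry": 0,"rz": 0,"fingers": 10},{"x": 0,"y": 0,"z": 3,"rx": 0,"ry": 0,"rz": 0,"fingers": 10},{"x": 0,"y": 0,"z": 2,"rx": 0,"ry": 0,"rz": 0,"fingers": 10},{"x": 0,"y": 0,"z": 2,"rx": 0,"ry": 0,"rz": 0,"fingers": 10},{"x": 0,"y": 0,"z": 1,"rx": 0,"ry": 0,"rz": 0,"fingers": 10},{"x": 0,"y": 0,"z": 0,"rx": 0,"ry": 0,"rz": 0,"fingers": 10}]' --force 40

```text
time: 15.15
tcp_pos: [637.8, 160.0, 131.3]
orientation: [[0.931, 0.364, -0.002], [0.364, -0.931, -0.001], [-0.002, -0.0, -1.0]]
contact_force: [-0.7, -0.3, -1.0]
opening: 15.4
```

Call:
jog_arm --increments '[{"x": 0,"y": 0,"z": 1,"rx": 0,"ry": 0,"rz": 0,"fingers": 10},{"x": 0,"y": 0,"z": 1,"rx": 0,"ry": 0,"rz": 0,"fingers": 10},{"x": 0,"y": 0,"z": 1,"rx": 0,"ry": 0,"rz": 0,"fingers": 10},{"x": 0,"y": 0,"z": 0,"rx": 0,"ry": 0,"rz": 0,"fingers": 10}]' --force 40

```text
time: 15.55
tcp_pos: [638.1, 160.1, 128.6]
orientation: [[0.931, 0.364, -0.001], [0.364, -0.931, -0.001], [-0.001, 0.0, -1.0]]
contact_force: [0.7, 0.3, 0.3]
opening: 15.6
```

Call:
jog_arm --increments '[{"x": 0,"y": 0,"z": 1,"rx": 0,"ry": 0,"rz": 0,"fingers": 10},{"x": 0,"y": 0,"z": 0.5,"rx": 0,"ry": 0,"rz": 0,"fingers": 10},{"x": 0,"y": 0,"z": 0,"rx": 0,"ry": 0,"rz": 0,"fingers": 10}]' --force 40

```text
time: 15.85
tcp_pos: [638.3, 160.3, 128.5]
orientation: [[0.931, 0.364, -0.0], [0.364, -0.931, -0.001], [-0.0, 0.001, -1.0]]
contact_force: [-1.9, -1.0, 13.2]
opening: 15.0
```

Call:
jog_arm --increments '[{"x": 0,"y": 0,"z": 0,"rx": 0,"ry": 0,"rz": 0,"fingers": 36},{"x": 0,"y": 0,"z": 0,"rx": 0,"ry": 0,"rz": 0,"fingers": 36},{"x": 0,"y": 0,"z": 0,"rx": 0,"ry": 0,"rz": 0,"fingers": 36},{"x": 0,"y": 0,"z": 0,"rx": 0,"ry": 0,"rz": 0,"fingers": 36},{"x": 0,"y": 0,"z": -20,"rx": 0,"ry": 0,"rz": 0,"fingers": 36},{"x": 0,"y": 0,"z": -30,"rx": 0,"ry": 0,"rz": 0,"fingers": 36},{"x": 0,"y": 0,"z": -30,"rx": 0,"ry": 0,"rz": 0,"fingers": 36},{"x": 0,"y": 30,"z": -20,"rx": 0,"ry": 0,"rz": 0,"fingers": 36},{"x": 0,"y": 40,"z": 0,"rx": 0,"ry": 0,"rz": 0,"fingers": 36},{"x": 0,"y": 0,"z": 0,"rx": 0,"ry": 0,"rz": 0,"fingers": 36},{"x": 0,"y": 0,"z": 0,"rx": 0,"ry": 0,"rz": 0,"fingers": 36}]' --force 40

```text
time: 16.95
tcp_pos: [663.6, 93.6, 226.5]
orientation: [[0.932, 0.362, -0.003], [0.362, -0.932, -0.001], [-0.003, 0.0, -1.0]]
contact_force: [-0.8, 1.3, -0.0]
opening: 35.7
```

```bash
python3 - <<'E'
from h import *
im,c=snap('wrist','w7.png');delta((638.6,160.4,220))
im3,cs=snap('scene','scene7.png');snap('top','top7.png')
print('w crop pred: headtop144+5=149',(proj(c,(638.6,160.4,149))-[200,90])*2.5,'head if home 144',(proj(c,(638.6,160.4,144))-[200,90])*2.5)
m=np.hstack([cv2.resize(im[90:330,200:360,::-1],(400,600)),cv2.resize(im3[100:340,150:400,::-1],(400,384)) if 0 else cv2.copyMakeBorder(cv2.resize(im3[100:350,160:400,::-1],(400,416)),0,184,0,0,cv2.BORDER_CONSTANT)])
cv2.imwrite('pics/m7.png',np.clip(m*1.5,0,255).astype(np.uint8))
E
```

```text
t 17.0 tcp [663.2  95.1 226.5] yaw 21.35 tilt z [-0.003 -0.    -1.   ] open 36.2 F [-0.4 -0.1  0.3]
d tool [  0.9 -69.8   6.6] rows>= 1.453363796745735 rz None
w crop pred: headtop144+5=149 [213.94478836  85.80883987] head if home 144 [213.88638398  85.0597998 ]
```

View pics/m7.png

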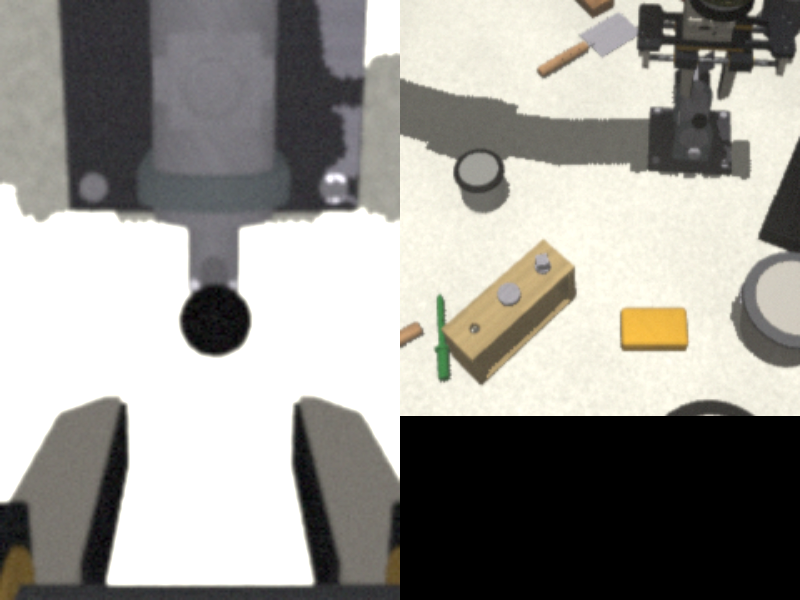

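```bash
python3 - <<'E'
from h import *
print(close_job())
E
```

```text
the job is handed in; nothing more can be done
None
```

I swung the hub upright by its knob, passed the long steel cross pin from the rack down through the hub into the socket, and handed in the job at about 17 s.

**Seating:**
- The pin went down without resistance and stopped with 13 N at TCP height 128.5 mm, which is the expected home height.
- The last wrist picture shows the pin head centred on the boss and the bar upright, with the gripper clear. That view looks straight down on the pin, so the stop height and force are my only evidence that the shoulder is home.

**Other items:** In the last scene picture the other two pins, pot, spatula and sponge look undisturbed. The brush was only partly in that crop. An earlier colour check of the brush's handle put it within about 2 px, but the two masks differed a lot in size (28 and 181 px), so that check is weak.

**Discrepancies:**
- **Green pin:** The green look-alike appeared to be standing in the first pictures and was lying beside the rack by the time the arm got there. I saw no contact with it; the tool passed at least 200 mm above the table, so it seems to have toppled by itself.
- **Refused moves:** My first two move calls were refused as invalid input. After I filled in every field and the force, all later calls were accepted.

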